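# Plug the slip pump and lock its cam arms

### The arm

A 6-joint arm with a two-finger parallel gripper is mounted at the origin on the work surface. World frame = base frame: x ahead of the robot, y to its left, z up, the work surface at z = 0. Lengths are in m, angles in rad, forces in N, time in s.
With the tool pointing down it reaches from about 0.425 to 0.95 m from the base axis. Payload 14.7 kg.
Tool frame: the origin (TCP) lies midway between the tips of the shut fingers; the grasp point (between the pads) lies 19 mm behind it; z points along the fingers, y is the direction in which the jaws open and shut (so a half turn about z gives the same grasp; the last joint's range is limited). The gripper opens to 85 mm and grips with 20 to 120 N. Pads are 22 mm wide; open, the fingers measure 114 mm over their backs; the gripper's body (76 mm by 85 mm) begins 54 mm behind the grasp point. The pads swing forward as they close: fully open they stand 13 mm farther back than shut.
Start: joints at [1.09, 0.48, 1.596, -0, 1.065, -0.047], TCP at [0.273, 0.59, 0.192] pointing down, gripper open.
Joint ranges: [-2.75, 2.75], [-0.82, 2.05], [0.23, 2.67], [-1.56, 4.7], [0.09, 2.69], [-2.92, 2.92]. Speed limits (rad/s): [1.89, 1.89, 2.39, 3.01, 3.01, 3.01].

### API

Orientations are given as a unit quaternion [w, x, y, z].
In Python, from cell import monitor, optics, ctrl gives the robot as it stands.
- The arm moves only by the tool play_rows, never from a script. Its argument "steps" is a list of rows, each a list of 7 numbers: the shift along the tool's x, y, z in m, then the turn, a rotation vector about the tool's x, y, z in rad, then the finger opening in m, from 0 to 0.0854. In form: [[dx, dy, dz, rx, ry, rz, hand], ...]. A call has 1 to 10 rows; each row shifts and turns the commanded pose from where the row before left it, along the tool's axes as they then stand; what a row does not reach is not made up. A row lasts 1/10 s, in which the tool goes at most 50 mm and 8.59 degrees, less where a joint would pass 70% of its speed; a pose out of reach is approached as far as the arm can. A call is refused whole if a number of a shift passes 0.05 or a number of a turn 0.15, either way. A call with a gripper value outside its range is refused whole. The fingers move at their own pace and stop on an object; "newtons" is the grip in N (left out, the last holds). Time passes only in rows, so rows that do not move let the fingers close. It gives the time, the measured TCP pose, the force and the opening at its end, in the units of the state.
- monitor.get_obs(): the state, without advancing time (a new reading comes with each control period).
- optics.capture(name): name is "scene" or "top" or "wrist"; returns a dict with "img" (400x640x3 uint8, blue, green, red), "mtx" (3x3 intrinsics, pixels), "world_to_cam" (4x4, takes a point from world to camera coordinates); the wrist camera has in their place "mount" (4x4, takes a point from camera to tool coordinates, whose origin is the TCP and whose axes are the flange's). Camera axes: x right, y down, z forward; pixel columns grow to the right and rows downward; lengths in m; the calibration is good to about 2 mm. A picture is of the moment at which its call begins: read the wrist's pose just before it. There is no depth.
- ctrl.finish_job(): hands the job in, once; it reports no verdict.
Trained networks look in a picture, given as the dict that the camera call returned (one of the last four; its "shot" number tells which), for a name from the list of things; names that differ only in an ending like _2 or _b are one class to them, and where a whole thing is asked for, a point or a joint stands for the part that bears it (a point fixed in the world has none). Each returns a list of dicts, best first, with "confidence" (0 to 1); they miss things now and then, are a little off and sometimes report something else, mostly with a low value. They report only what shows in the picture. A call takes as long as a camera call. They do not tell look-alikes from the thing itself.
- optics.cut_out(label, picture): "region" (400x640 bool, what is visible of it).
- optics.mark_of(label, picture): "centre" ([x, y, z] in m, in world coordinates, good to about 4 mm: a listed point, or the origin of a listed thing).
The state is a dict: "t": time; "joint_pos": joint angles; "joint_velocities": joint speeds; "tau": joint torques, N m; "tcp_pos": TCP position; "tcp_rot": TCP orientation; "force": force on the tool from outside, world axes, zero at the start; "moment": the same for the moment, N m; "width": finger opening in m.
Only numpy, scipy, OpenCV 4.12 (cv2) and the standard library are available. Lean on these libraries where they do the work, as an engineer would, in place of code of your own. Each camera call takes 0.05 s, during which the arm holds its last target. There are 200 camera calls.

### The job

Close the casting-slip pump for the night: take the grooved plug from the ware board and set it fully home in the pump's upward-facing coupler while both brass cam arms are still open, then swing the two cam arms down together, neither lying home while the other still stands out, until both lie fully home alongside the coupler and the plug is locked in. Do not knock the plug over, and leave the two clay bowls where they stand.

Things in the scene. Friction and masses are not known exactly. Their poses are not given: they have to be found in the camera images.
- pump: Blue slip pump, fixed; place and yaw (within 0.5 rad) vary. Motor (top 85 mm high) reaches 135 mm along its +x; on the vertical axis through the origin a pipe carries an upright aluminium coupler, outer diameter 49 mm from 110 mm up to its rim at 160 mm height, bore 40 mm, 45 mm deep, open on top. Origin: on the table under the coupler's axis; z up; cam arms on its +y and -y sides.
- mouth (a point): Centre of the coupler's mouth, on its axis in the plane of the rim, 160 mm above the table; axes as the pump's.
- cam_left (a joint): Brass cam arm, pump's +y side: bar 8 mm thick, 16 wide, 70 long from its pin (along pump x, 30 mm off the coupler's axis, 152 mm high). 0 rad: hangs straight down, locked (locked arms measure 68 mm over both); 1.57 level outwards; stop 2.3. Starts at 1.75-2.15, stays where left, friction 0.06 N m. In the last 0.35 rad its cam enters the plug's groove; it stops short if the plug is not home.
- cam_right (a joint): Angle of the other cam arm, on the pump's -y side, the mirror image of cam_left: same sizes and same meaning of values. It starts at its own angle, 1.75 to 2.15.
- cam_left_tip (a point): Middle of the free end of cam_left, 70 mm from its hinge pin.
- cam_right_tip (a point): Middle of the free end of cam_right, 70 mm from its hinge pin.
- plug: Loose plug standing on the ware board, 72 mm tall, 0.15-0.31 kg, round about z (up). Origin: centre of underside. Aluminium shank 36 mm diameter at 0-40 mm, groove (24 mm) at 13-26; flange 45 mm diameter at 40-45; red round knob 30 mm diameter at 45-72. Home: flange on the coupler's rim, origin 40 mm below point mouth, knob top 32 mm above it. Play in the bore: 2 mm to each side.
- board: Plywood ware board 320 x 320 x 12 mm, fixed to the table; origin under its centre. The plug and both bowls stand on it, 12 mm above the table, in three places that are exchanged from start to start.
- bowl_a: Dark brown clay bowl, rim 90 mm across, 42 mm high, loose on the ware board; origin at the centre of its underside. Leave it alone.
- bowl_b: Dark brown clay bowl, rim 100 mm across, 46 mm high, loose on the ware board; origin at the centre of its underside. Leave it alone.
Not all that is in view belongs to the job. There is more than one size of the plug; the job needs the largest.

How it is judged:
By the outcome, as a careful person would: the job done as asked, in the order asked, and still so for the second after the job is handed in, with the robot touching nothing.
It also fails if it takes over 58 s, if anything falls off the work surface, if the arm or the gripper's body presses on something with over 40 N, if the wrist force passes 120 N, or if a joint passes its speed limit or range.

## Working session

There is one attempt and no reset: what is moved stays moved. The work goes in short steps, Python scripts to look and compute and a tool call to move; the robot and the scene stay as the last step left them, time stands still between calls to the robot, and variables do not carry over. Pictures are saved under pics/ and viewed, about 8 in all and at most 12, crops included, and the job is handed in when it is done.

Besides the shell and the picture viewer there is one more tool, called after "Call:" by a JSON object that holds its "api" and its "payload". play_rows: Moves the arm, as the interface text tells. Its arguments: {"type":"object","properties":{"steps":{"type":"array","items":{"type":"array","items":{"type":"number"}}},"newtons":{"type":"number"}},"required":["steps"]}

```bash
ls; mkdir -p pics
cat > h.py <<'E'
import numpy as np, cv2
from cell import monitor, optics, ctrl
from scipy.spatial.transform import Rotation as R
def obs():
    o=monitor.get_obs(); return o
def Rt(o): q=o["tcp_rot"]; return R.from_quat([q[1],q[2],q[3],q[0]]).as_matrix()
def P(c,o=None):
    if "world_to_cam" in c: W=np.array(c["world_to_cam"])
    else:
        T=np.eye(4);T[:3,:3]=Rt(o);T[:3,3]=o["tcp_pos"]; W=np.linalg.inv(T@np.array(c["mount"]))
    return np.array(c["mtx"])@W[:3]
def proj(p,X): v=p@np.r_[X,1]; return v[:2]/v[2]
def plane(p,uv,z):
    A=np.c_[p[:,0],p[:,1],-np.r_[uv,1]]; return np.linalg.solve(A,-(p[:,2]*z+p[:,3]))[:2]
def tri(ps,uvs):
    A=[]
    for p,(u,v) in zip(ps,uvs): A+=[u*p[2]-p[0],v*p[2]-p[1]]
    V=np.linalg.svd(np.array(A))[2][-1]; return V[:3]/V[3]
E
python3 - <<'E'
from h import *
o=obs(); print(o)
np.set_printoptions(precision=4,suppress=True)
for n in ["scene","top"]:
    c=optics.capture(n); cv2.imwrite(f"pics/{n}0.png",c["img"]); p=P(c)
    for l in ["pump","mouth","cam_left_tip","cam_right_tip","plug","board","bowl_a"]:
        print(n,l,[(np.round(d["centre"],4).tolist(),round(d["confidence"],2),proj(p,d["centre"]).round().tolist()) for d in optics.mark_of(l,c)[:5]])
E
```

```text
pics
{'t': 0.0, 'joint_pos': array([ 1.09040259e+00,  4.80837713e-01,  1.59688003e+00,  2.62721995e-05,
        1.06511127e+00, -4.65836500e-02]), 'joint_velocities': array([-0.00131225,  0.00161333,  0.00175862,  0.0002293 ,  0.00141144,
       -0.00067638]), 'tau': array([-3.65292552e-03, -9.50649762e+01, -4.30187273e+01, -1.54924119e-04,
        1.22206812e-02, -2.62705441e-05]), 'tcp_pos': array([0.27296012, 0.58939042, 0.19116632]), 'tcp_rot': array([-1.72096917e-04,  2.15214401e-01,  9.76566628e-01, -5.93853100e-04]), 'force': array([-0.2788737,  0.1454272, -0.2888134]), 'moment': array([-0.01548205,  0.0265202 , -0.05018754]), 'width': 0.08569287686246138}
scene pump [([0.587, 0.2246, -0.0001], 0.73, [429.0, 326.0])]
scene mouth [([0.5846, 0.2267, 0.1618], 0.59, [445.0, 259.0])]
scene cam_left_tip [([0.5715, 0.3144, 0.1786], 0.65, [505.0, 273.0])]
scene cam_right_tip [([0.6026, 0.1299, 0.1723], 0.94, [390.0, 233.0]), ([0.5836, 0.2275, 0.0015], 0.27, [431.0, 325.0])]
scene plug [([0.6149, -0.242, 0.0137], 0.85, [259.0, 223.0]), ([0.5257, -0.0156, 0.0006], 0.74, [351.0, 251.0]),
[... 226 characters left out ...]
0])]
top pump [([0.5831, 0.2243, 0.0021], 0.55, [213.0, 191.0])]
top mouth [([0.5883, 0.2277, 0.1608], 0.57, [194.0, 177.0])]
top cam_left_tip [([0.5724, 0.3141, 0.1857], 0.67, [155.0, 180.0])]
top cam_right_tip [([0.6026, 0.1334, 0.1765], 0.74, [230.0, 171.0]), ([0.5846, 0.2268, 0.1635], 0.52, [194.0, 178.0])]
top plug [([0.6558, -0.4663, 0.0], 0.69, [448.0, 173.0]), ([0.5307, -0.0153, -0.0016], 0.57, [294.0, 211.0]), ([0.6173, -0.2386, 0.0125], 0.53, [372.0, 183.0]), ([0.5457, -0.2421, 0.0026], 0.34, [372.0, 208.0])]
top board [([0.5455, -0.2433, -0.0014], 0.91, [372.0, 208.0])]
top bowl_a [([0.476, -0.1657, 0.0133], 0.94, [346.0, 231.0]), ([0.4625, -0.3083, 0.0123], 0.76, [396.0, 237.0])]
```

View pics/scene0.png

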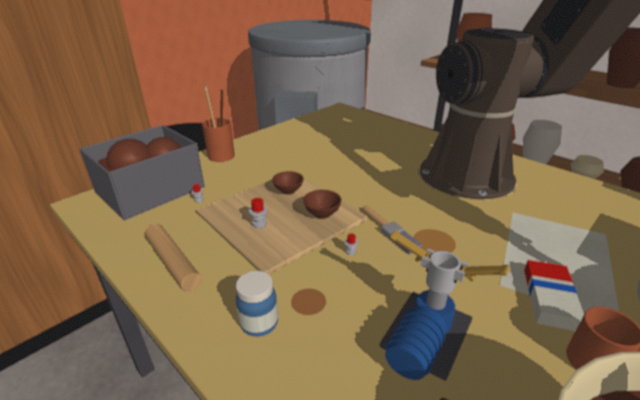

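View pics/top0.png

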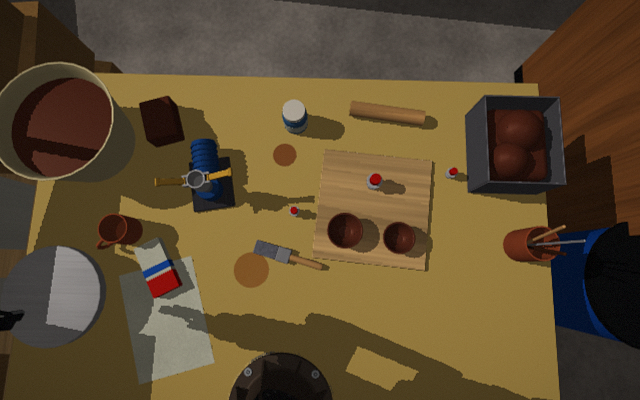

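Scene view: the board plug is at about pixel (258,213), with bowls at (287,183) and (322,204). Two smaller look-alikes stand on the table at (351,244) and (197,193). The coupler is at (445,259). Top view: the plug is at (375,181), the coupler at (194,178), and the arms point out left and right. Pump yaw is about 0.166 rad. I'll set out over the pump and look from there.

Call:
{"api": "play_rows", "payload": {"steps": [[0,0,-0.022,0,0,0.139,0.085],[0,0,-0.022,0,0,0.139,0.085],[0,0,-0.022,0,0,0.139,0.085],[0,0,-0.022,0,0,0.139,0.085],[0,0,-0.022,0,0,0.139,0.085],[0,0,-0.022,0,0,0.139,0.085],[0,0,-0.022,0,0,0.139,0.085]]}}

```text
t: 1.5
tcp_pos: [0.2731, 0.5897, 0.3468]
tcp_rot: [-0.0, 0.649, 0.761, 0.0]
force: [-0.9, 0.1, -0.1]
width: 0.085
```

Call:
{"api": "play_rows", "payload": {"steps": [[-0.041,0.025,0,0,0,0,0.085],[-0.041,0.025,0,0,0,0,0.085],[-0.041,0.025,0,0,0,0,0.085],[-0.041,0.025,0,0,0,0,0.085],[-0.041,0.025,0,0,0,0,0.085],[-0.041,0.025,0,0,0,0,0.085],[-0.041,0.025,0,0,0,0,0.085],[-0.041,0.025,0,0,0,0,0.085],[-0.041,0.025,0,0,0,0,0.085],[0,0,0,0,0,0,0.085]]}}

```text
t: 2.5
tcp_pos: [0.5586, 0.258, 0.3455]
tcp_rot: [0.001, 0.648, 0.761, -0.0]
force: [0.6, 0.0, -1.4]
width: 0.0848
```

Run:
```python
from h import *
np.set_printoptions(precision=4,suppress=True)
o=obs(); c=optics.capture("wrist"); cv2.imwrite("pics/w1.png",c["img"]); p=P(c,o)
print(o["t"],o["tcp_pos"],o["tcp_rot"],o["joint_pos"],np.array(c["mount"]))
print("px",proj(p,[.585,.226,.16]))
for l in ["mouth","cam_left_tip","cam_right_tip","pump"]:
    print(l,[(np.round(d["centre"],4).tolist(),round(d["confidence"],2),proj(p,d["centre"]).round().tolist()) for d in optics.mark_of(l,c)[:5]])
```

```text
2.5 [0.5586 0.258  0.3455] [ 0.0008  0.6485  0.7612 -0.0002] [ 0.3845  0.3186  1.4697 -0.0017  1.353   0.2253] [[-0.001  -0.9497 -0.3132  0.0797]
 [ 1.     -0.0011  0.0001 -0.0008]
 [-0.0005 -0.3132  0.9497 -0.1815]
 [ 0.      0.      0.      1.    ]]
px [342.3638 196.6678]
mouth [([0.586, 0.2247, 0.1609], 0.87, [343.0, 198.0])]
cam_left_tip [([0.5691, 0.3148, 0.1853], 0.82, [344.0, 117.0])]
cam_right_tip [([0.599, 0.1364, 0.1783], 0.77, [342.0, 275.0])]
pump [([0.5824, 0.2236, -0.0015], 0.89, [335.0, 167.0]), ([0.5985, 0.1334, 0.1731], 0.43, [340.0, 275.0])]
```

View pics/w1.png

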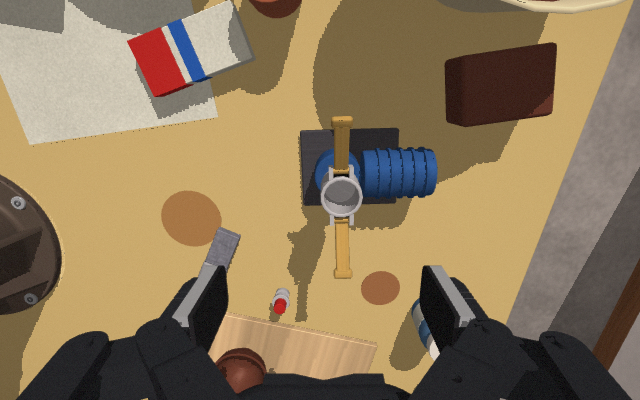

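The wrist view shows the coupler at (342,196), with the arms at (344,117) and (342,275). They line up with the image vertical, so the jaw axis already lies along pump x and the yaw is confirmed. Next I'll fit the rim from this view, then go to the plug.

```bash
cat >> h.py <<'E'
from scipy.optimize import minimize
def fitcirc(img,p,x0,circs,span=.008):
    g=cv2.GaussianBlur(cv2.cvtColor(img,cv2.COLOR_BGR2GRAY),(0,0),1).astype(np.float32)
    m=cv2.magnitude(cv2.Sobel(g,cv2.CV_32F,1,0),cv2.Sobel(g,cv2.CV_32F,0,1)); m=np.minimum(m,120)
    t=np.linspace(0,2*np.pi,120)
    def f(c):
        s=0
        for r,z in circs:
            X=np.c_[c[0]+r*np.cos(t),c[1]+r*np.sin(t),np.full(120,z),np.ones(120)]
            v=X@p.T; v=(v[:,:2]/v[:,2:]).astype(np.float32)
            s+=cv2.remap(m,v[:,0][None],v[:,1][None],cv2.INTER_LINEAR).mean()
        return s
    G=np.arange(-span,span+1e-9,.0005)
    b=max(((f((x0[0]+a,x0[1]+b_)),x0[0]+a,x0[1]+b_) for a in G for b_ in G)); return b
E
python3 - <<'E'
from h import *
np.set_printoptions(precision=4,suppress=True)
o=obs(); c=optics.capture("wrist"); p=P(c,o)
print(fitcirc(c["img"],p,(.586,.226),[(.0245,.16),(.020,.16)]),fitcirc(c["img"],p,(.586,.226),[(.0245,.16)]),fitcirc(c["img"],p,(.586,.226),[(.020,.16)]))
E
```

```text
(np.float32(215.90175), np.float64(0.584), np.float64(0.226)) (np.float32(114.13748), np.float64(0.584), np.float64(0.2265)) (np.float32(101.996895), np.float64(0.584), np.float64(0.226))
```

Call:
{"api": "play_rows", "payload": {"steps": [[-0.049,-0.0025,0.004,0,0,0,0.085],[-0.049,-0.0025,0.004,0,0,0,0.085],[-0.049,-0.0025,0.004,0,0,0,0.085],[-0.049,-0.0025,0.004,0,0,0,0.085],[-0.049,-0.0025,0.004,0,0,0,0.085],[-0.049,-0.0025,0.004,0,0,0,0.085],[-0.049,-0.0025,0.004,0,0,0,0.085],[-0.049,-0.0025,0.004,0,0,0,0.085],[-0.049,-0.0025,0.004,0,0,0,0.085],[-0.049,-0.0025,0.004,0,0,0,0.085]]}}

```text
t: 3.8
tcp_pos: [0.611, -0.2257, 0.3059]
tcp_rot: [0.0, 0.646, 0.763, 0.0]
force: [0.6, 0.4, 0.1]
width: 0.0852
```

Call:
{"api": "play_rows", "payload": {"steps": [[-0.01,0,0.03,0,0,0,0.085],[0,0,0.03,0,0,0,0.085],[0,0,0.03,0,0,0,0.085],[0,0,0,0,0,0,0.085],[0,0,0,0,0,0,0.085]]}}

```text
t: 4.3
tcp_pos: [0.6127, -0.234, 0.2164]
tcp_rot: [-0.0, 0.646, 0.763, -0.0]
force: [-0.1, -0.7, 0.5]
width: 0.0848
```

Run:
```python
from h import *
np.set_printoptions(precision=4,suppress=True)
o=obs(); c=optics.capture("wrist"); cv2.imwrite("pics/w2.png",c["img"]); p=P(c,o)
print(o["t"],o["tcp_pos"],o["tcp_rot"])
for d in optics.mark_of("plug",c)[:4]: print(d["centre"],d["confidence"],proj(p,d["centre"]))
print(fitcirc(c["img"],p,(.616,-.240),[(.015,.084)]),fitcirc(c["img"],p,(.616,-.24),[(.0225,.057)]))
```

```text
4.3 [ 0.6127 -0.234   0.2164] [-0.0002  0.6463  0.7631 -0.    ]
[0.6143, -0.2375, 0.0085] 0.78 [324.939  165.1287]
[0.6503, -0.4694, -0.0007] 0.61 [322.9697 326.8077]
(np.float32(85.64497), np.float64(0.6145), np.float64(-0.238)) (np.float32(57.716682), np.float64(0.6095), np.float64(-0.248))
```

View pics/w2.png

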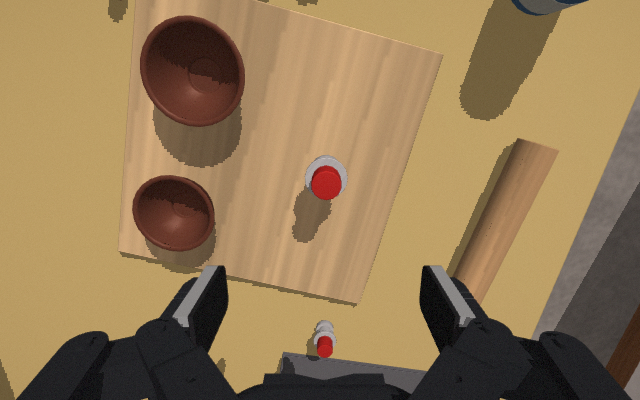

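Wrist view: the plug's red knob is at (326,182), centred between the fingers, and the bowls and rolling pin are well clear. I'll go closer, then triangulate the knob from the wrist and top views.

Call:
{"api": "play_rows", "payload": {"steps": [[-0.0045,0.001,0.04,0,0,0,0.07],[0,0,0.03,0,0,0,0.07],[0,0,0,0,0,0,0.07],[0,0,0,0,0,0,0.07]]}}

```text
t: 4.8
tcp_pos: [0.6149, -0.2392, 0.1475]
tcp_rot: [0.001, 0.647, 0.763, 0.0]
force: [0.5, -0.4, 1.4]
width: 0.0703
```

Run:
```python
from h import *
np.set_printoptions(precision=4,suppress=True)
o=obs(); cs=[optics.capture(n) for n in ("wrist","top","scene")]; ps=[P(c,o) for c in cs]
print(o["t"],o["tcp_pos"],o["width"])
uv=[]
for c,p in zip(cs,ps):
    b,g,r=[c["img"][...,i].astype(int) for i in range(3)]
    m=((r>90)&(g<r*.35)&(b<r*.35)).astype(np.uint8)
    n,l,s,ce=cv2.connectedComponentsWithStats(m)
    q=proj(p,[.6145,-.238,.07]); k=1+np.argmin([np.hypot(*(e-q))+(1e3 if a[4]<15 else 0) for e,a in zip(ce[1:],s[1:])])
    print(q,ce[k],s[k]); uv.append(ce[k])
print(tri(ps,uv),tri(ps[:2],uv[:2]),tri(ps[::2],uv[::2]))
print(fitcirc(cs[0]["img"],ps[0],(.6145,-.238),[(.015,.084)]))
cv2.imwrite("pics/w3.png",cs[0]["img"])
```

```text
4.8 [ 0.6149 -0.2392  0.1475] 0.07034080222064767
[324.0666 193.2305] [324.6649 198.2234] [ 306  177   38   43 1289]
[374.0597 179.7578] [293.4    209.9143] [291 207   6   7  35]
[257.9937 204.425 ] [257.157  204.6694] [252 199  11  13 121]
[ 0.6043 -0.1278  0.1492] [ 0.5111 -0.0654  0.6022] [ 0.6151 -0.242   0.0679]
(np.float32(80.39028), np.float64(0.6155), np.float64(-0.2405))
```

Triangulation puts the knob centre at (0.615,-0.242,0.068). The listed height is 0.0705, so it agrees, and this is the large plug standing on the board. Descend and grip.

Call:
{"api": "play_rows", "payload": {"steps": [[-0.0015,0,0.03,0,0,0,0.07],[0,0,0.03,0,0,0,0.07],[0,0,0.02,0,0,0,0.07],[0,0,0.0075,0,0,0,0.07],[0,0,0,0,0,0,0.07],[0,0,0,0,0,0,0.035],[0,0,0,0,0,0,0.02],[0,0,0,0,0,0,0.02],[0,0,0,0,0,0,0.02],[0,0,0,0,0,0,0.02]], "newtons": 60}}

```text
t: 5.95
tcp_pos: [0.6145, -0.2407, 0.0586]
tcp_rot: [0.0, 0.647, 0.763, 0.0]
force: [0.0, -0.8, -1.1]
width: 0.02
```

Call:
{"api": "play_rows", "payload": {"steps": [[0,0,0,0,0,0,0.02],[0,0,0,0,0,0,0.02]]}}

```text
t: 6.15
tcp_pos: [0.6143, -0.2406, 0.0583]
tcp_rot: [-0.0, 0.647, 0.763, -0.0]
force: [-0.8, -0.3, 0.4]
width: 0.0203
```

The width is 20 mm where the knob should give 30 mm, so I'll look.

Run:
```python
from h import *
o=obs(); c=optics.capture("wrist"); s=optics.capture("scene"); p=P(s); 
q=proj(p,[.615,-.24,.07]).astype(int); print(q,o["tcp_pos"],o["width"])
z=cv2.resize(s["img"][q[1]-60:q[1]+60,q[0]-75:q[0]+75],None,fx=3,fy=3,interpolation=2)
w=cv2.resize(c["img"],None,fx=.5625,fy=.5625*1.6)[:360]
cv2.imwrite("pics/g1.png",np.hstack([w,z]))
```

```text
[257 204] [ 0.61431442 -0.24063164  0.05830848] 0.020255480156227756
```

View pics/g1.png

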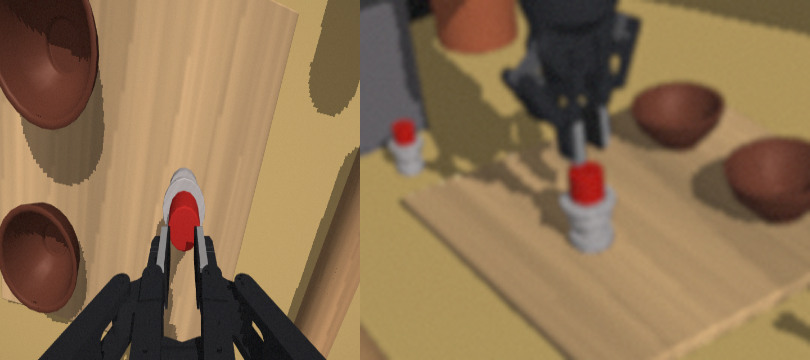

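The jaws shut without holding the plug, and the fingertips look higher than or behind the knob. I'll compare the model's projections with this picture.

Run:
```python
from h import *
np.set_printoptions(precision=4,suppress=True)
o=obs(); c=optics.capture("wrist"); s=optics.capture("scene"); t=optics.capture("top"); 
M=Rt(o); T=np.array(o["tcp_pos"]); W=P(c,o)
for n,X in [("tcp",T),("tipL",T+M@[0,-.010,-.002]),("tipR",T+M@[0,.010,-.002]),("knobtop",[.615,-.24,.084]),("base",[.615,-.24,.012])]:
    print(n,proj(W,X),proj(P(s),X),proj(P(t),X))
uv=[]
for n,cc,p in (("w",c,W),("s",s,P(s))):
    b,g,r=[cc["img"][...,i].astype(int) for i in range(3)]
    m=((r>90)&(g<r*.35)&(b<r*.35)).astype(np.uint8); k,l,st,ce=cv2.connectedComponentsWithStats(m)
    q=proj(p,[.615,-.24,.07]); i=1+np.argmin([np.hypot(*(e-q))+(1e3 if a[4]<15 else 0) for e,a in zip(ce[1:],st[1:])]); print(n,q,ce[i],st[i]); uv.append(ce[i])
    for d in optics.mark_of("plug",cc)[:3]: print(d["centre"],d["confidence"])
print("tri",tri([W,P(s)],uv))
i=c["img"].copy()
for X in (T,T+M@[0,-.010,-.002],T+M@[0,.010,-.002]): cv2.circle(i,tuple(int(v) for v in proj(W,X)),3,(0,255,0),1)
th=np.linspace(0,6.28,60)
for r,z,col in((.015,.084,(255,0,255)),(.0225,.057,(255,255,0))):
    for a in th: cv2.circle(i,tuple(int(v) for v in proj(W,[.615+r*np.cos(a),-.24+r*np.sin(a),z])),0,col,-1)
cv2.imwrite("pics/g2.png",cv2.resize(i[140:400,220:420],None,fx=2.2,fy=2.2))
```

```text
tcp [324.8144 233.8647] [257.7973 208.02  ] [374.4222 180.7791]
tipL [307.5427 235.2802] [260.5115 205.4703] [375.092  184.1078]
tipR [342.116  235.2431] [254.8975 209.2271] [373.9562 177.1463]
knobtop [326.5439 253.2546] [256.7956 199.2965] [375.5146 178.4588]
base [325.6218 206.9944] [259.3737 223.6651] [371.9676 184.0264]
w [326.3115 241.5958] [325.8612 244.9903] [ 299  212   56   68 2789]
[0.6138, -0.2388, 0.0098] 0.69
s [257.3134 204.1909] [257.2458 204.8051] [252 199  11  13 118]
[0.5238, -0.0147, -0.0028] 0.59
[0.6119, -0.2405, 0.0125] 0.55
[0.6537, -0.4637, 0.0033] 0.52
tri [ 0.6146 -0.2423  0.0673]
```

View pics/g2.png

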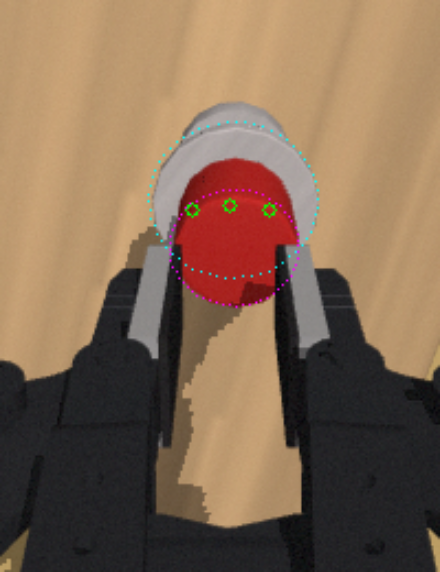

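This picture shows the fingertips end about 20–30 mm above where the TCP projects. They closed freely just above the knob, so the stated TCP and the real tips disagree. I'll measure the real tip offset.

Run:
```python
from h import *
from scipy.optimize import least_squares
np.set_printoptions(precision=4,suppress=True)
o=obs(); c=optics.capture("wrist"); s=optics.capture("scene"); M=Rt(o); T=np.array(o["tcp_pos"]); W=P(c,o)
print(np.array(c["mtx"]).round(1).tolist(),o["width"],o["joint_pos"])
L,Rr=(300.9,252.7),(349.5,252.7)
# unknown: x edge, z, gap=20.3 known
f=lambda u: np.r_[proj(W,T+M@[u[0],-.01015,u[1]])-L, proj(W,T+M@[u[0],.01015,u[1]])-Rr]
r=least_squares(f,[.011,-.02]); print("x edge, z behind tcp",r.x,r.fun)
for z in (-.02,-.03,-.04,-.05): print(z,proj(W,T+M@[.011,-.01015,z]),proj(W,T+M@[.011,.01015,z]),"scene",proj(P(s),T+M@[0,-.012,z]),proj(P(s),T+M@[0,.012,z]))
cv2.imwrite("pics/g3.png",cv2.resize(s["img"][160:225,220:295],None,fx=8,fy=8,interpolation=2))
```

```text
[[337.8, 0.0, 323.4], [0.0, 337.8, 201.5], [0.0, 0.0, 1.0]] 0.01980189224388322 [-0.4193  0.6389  1.6826 -0.      0.8201 -0.5833]
x edge, z behind tcp [ 0.0152 -0.0541] [ 0.2044  0.026   0.1739 -0.0264]
-0.02 [305.3824 229.9531] [344.5961 229.9111] scene [260.4323 198.8948] [253.614  203.3387]
-0.03 [304.3555 237.9819] [345.821  237.9374] scene [260.0829 195.3938] [253.2189 199.8007]
-0.04 [303.2033 246.9891] [347.1951 246.9416] scene [259.7295 191.8527] [252.8192 196.2216]
-0.05 [301.9017 257.1649] [348.7476 257.1143] scene [259.3721 188.2709] [252.4148 192.6005]
```

View pics/g3.png

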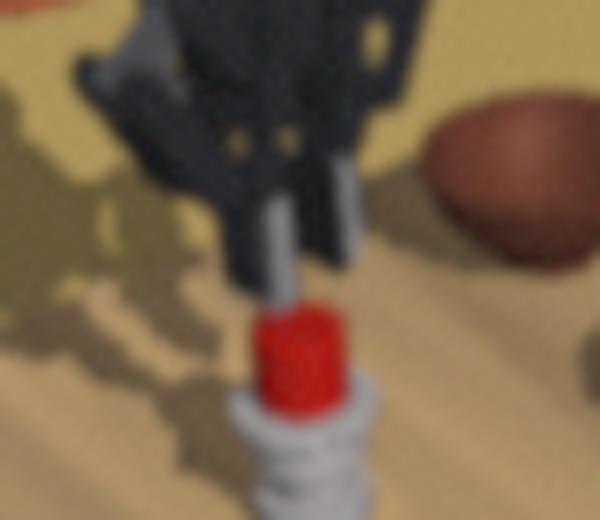

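The fingertips end roughly 35–50 mm behind the reported TCP. I'll rely on what the images show and descend in steps with the jaws open, watching the force.

Call:
{"api": "play_rows", "payload": {"steps": [[0,0,-0.01,0,0,0,0.06],[0,0,0,0,0,0,0.06],[0,0,0,0,0,0,0.06],[0,0,0,0,0,0,0.06],[0,0,0.015,0,0,0,0.06],[0,0,0.015,0,0,0,0.06],[0,0,0,0,0,0,0.06],[0,0,0,0,0,0,0.06]]}}

```text
t: 7.4
tcp_pos: [0.6137, -0.2403, 0.0372]
tcp_rot: [-0.001, 0.647, 0.763, -0.0]
force: [0.1, -0.1, -0.7]
width: 0.0602
```

Run:
```python
from h import *
o=obs(); c=optics.capture("wrist"); s=optics.capture("scene"); print(o["t"],o["tcp_pos"],o["force"],o["width"])
a=cv2.resize(s["img"][160:235,220:295],None,fx=6,fy=6,interpolation=2)
b=cv2.resize(c["img"][100:400,180:480],(450,450)); cv2.imwrite("pics/g4.png",np.hstack([a,b])[:,:800])
```

```text
7.4 [ 0.61365137 -0.24033429  0.03715451] [ 0.08339873 -0.09473665 -0.68219516] 0.06017761960700115
```

View pics/g4.png

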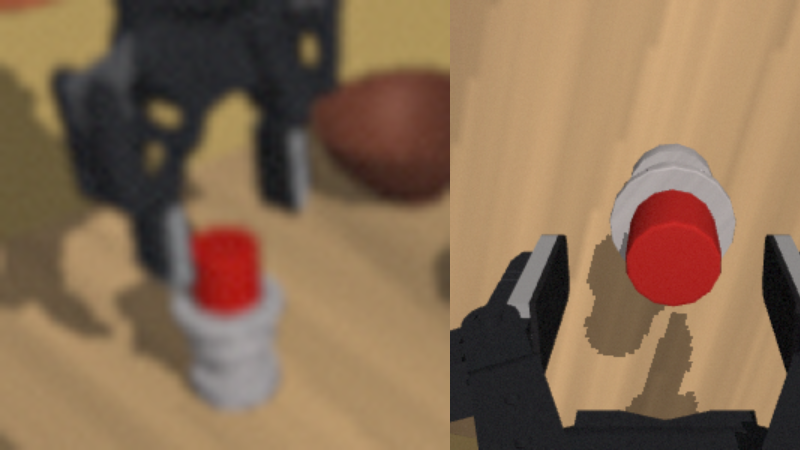

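In this view the tips flank the upper part of the knob, at z ≈ 0.08 with the TCP at 0.037, so the real tip is about 40 mm behind the reported TCP. The knob is centred between the pads. I'll go down another 10 mm and grip.

Call:
{"api": "play_rows", "payload": {"steps": [[0,0,0.01,0,0,0,0.06],[0,0,0,0,0,0,0.05],[0,0,0,0,0,0,0.04],[0,0,0,0,0,0,0.02],[0,0,0,0,0,0,0.02],[0,0,0,0,0,0,0.02],[0,0,0,0,0,0,0.02],[0,0,0,0,0,0,0.02]], "newtons": 60}}

```text
t: 8.3
tcp_pos: [0.6147, -0.2408, 0.0287]
tcp_rot: [0.0, 0.647, 0.763, 0.0]
force: [0.7, 0.5, 5.3]
width: 0.0278
```

Call:
{"api": "play_rows", "payload": {"steps": [[0,0,0,0,0,0,0.02],[0,0,0,0,0,0,0.02],[0,0,-0.005,0,0,0,0.02],[0,0,-0.01,0,0,0,0.02],[0,0,-0.02,0,0,0,0.02],[0,0,-0.02,0,0,0,0.02],[0,0,-0.02,0,0,0,0.02],[0,0,0,0,0,0,0.02]]}}

```text
t: 9.1
tcp_pos: [0.6159, -0.2414, 0.1064]
tcp_rot: [0.002, 0.647, 0.763, 0.001]
force: [-0.1, -0.2, -1.6]
width: 0.0275
```

Run:
```python
from h import *
o=obs(); c=optics.capture("wrist"); s=optics.capture("scene"); print(o["t"],o["tcp_pos"],o["force"],o["width"])
a=cv2.resize(s["img"][130:230,210:310],(450,450),interpolation=2)
b=cv2.resize(c["img"][100:400,180:480],(450,450)); cv2.imwrite("pics/g5.png",np.hstack([a,b])[:,:800])
```

```text
9.1 [ 0.61591653 -0.24135052  0.10644266] [-0.1241143  -0.21857681 -1.62342435] 0.027519436423882687
```

View pics/g5.png

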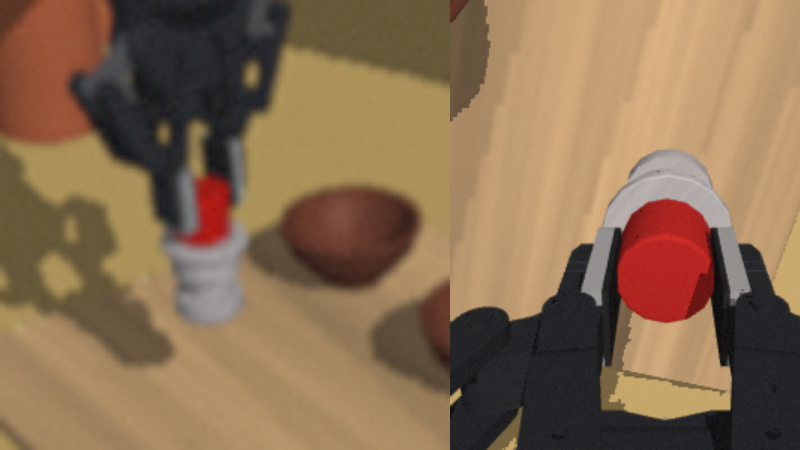

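The plug is held upright by its knob, with the pad tips just above the flange and the bowls untouched. Carry it up and over to a standoff beside the pump.

Call:
{"api": "play_rows", "payload": {"steps": [[0,0,-0.045,0,0,0,0.02],[0,0,-0.045,0,0,0,0.02],[0.01,0,-0.045,0,0,0,0.02],[0.02,0,-0.045,0,0,0,0.02],[0.035,0.006,-0.014,0,0,0,0.02],[0.04,0.006,0,0,0,0,0.02],[0.04,0.006,0,0,0,0,0.02],[0.04,0.006,0,0,0,0,0.02],[0.04,0.006,0,0,0,0,0.02],[0.04,0.006,0,0,0,0,0.02]]}}

```text
t: 10.2
tcp_pos: [0.6058, 0.0283, 0.2959]
tcp_rot: [-0.001, 0.647, 0.763, -0.001]
force: [0.3, -0.6, -3.1]
width: 0.0278
```

Call:
{"api": "play_rows", "payload": {"steps": [[0.04,0.005,0,0,0,0,0.02],[0.04,0.004,0,0,0,0,0.02],[0.03,0,0,0,0,0,0.02],[0.02,0,0,0,0,0,0.02],[0.01,0,0,0,0,0,0.02],[0,0,0,0,0,0,0.02],[0,0,0,0,0,0,0.02]]}}

```text
t: 10.9
tcp_pos: [0.5926, 0.1655, 0.2967]
tcp_rot: [-0.0, 0.647, 0.763, -0.0]
force: [-0.8, -0.4, -3.3]
width: 0.0276
```

Run:
```python
from h import *
np.set_printoptions(precision=4,suppress=True)
o=obs(); c=optics.capture("wrist"); p=P(c,o); s=optics.capture("scene"); cv2.imwrite("pics/w6.png",c["img"])
M=Rt(o); T=np.array(o["tcp_pos"]); print(o["t"],T,o["tcp_rot"],o["width"],o["force"])
print("rim",fitcirc(c["img"],p,(.584,.226),[(.0245,.16),(.020,.16)]))
for l in ("mouth","plug","cam_left_tip","cam_right_tip"):
  for cc in (c,s):
    for d in optics.mark_of(l,cc)[:2]: x=np.array(d["centre"]); print(l,x,round(d["confidence"],2),"tool",M.T@(x-T))
# knob in tool frame: circle r .015, tool z plane
pt=np.array(c["mtx"])@np.linalg.inv(np.array(c["mount"]))[:3]
for zt in (-.053,-.056,-.059): print(zt,fitcirc(c["img"],pt,(0,0),[(.015,zt)]),fitcirc(c["img"],pt,(0,0),[(.0225,zt+.027)]))
```

```text
10.9 [0.5926 0.1655 0.2967] [-0.0001  0.6468  0.7626 -0.0005] 0.027640638154764308 [-0.8154 -0.438  -3.3086]
rim (np.float32(226.169), np.float64(0.584), np.float64(0.2255))
mouth [0.586  0.2238 0.1604] 0.84 tool [0.0587 0.0031 0.1363]
mouth [0.5891 0.2272 0.1623] 0.94 tool [0.0615 0.0068 0.1344]
plug [0.5946 0.1669 0.2779] 0.67 tool [0.0011 0.0022 0.0188]
plug [ 0.5306 -0.0163  0.0029] 0.54 tool [-0.1691 -0.0906  0.294 ]
plug [0.591  0.1643 0.2809] 0.94 tool [-0.0009 -0.0017  0.0158]
plug [ 0.5274 -0.015  -0.0033] 0.71 tool [-0.1673 -0.0935  0.3002]
cam_left_tip [0.5677 0.3192 0.1817] 0.73 tool [0.1558 0.0006 0.115 ]
cam_right_tip [0.6028 0.1309 0.1739] 0.98 tool [-0.0357  0.0045  0.1228]
-0.053 (np.float32(74.91529), np.float64(-0.0014999999999999944), np.float64(6.938893903907228e-18)) (np.float32(51.732365), np.float64(-0.0014999999999999944), np.float64(-0.0004999999999999935))
-0.056 (np.float32(71.82751), np.float64(0.0010000000000000078), np.float64(0.0005000000000000074)) (np.float32(61.478893), np.float64(-0.008), np.float64(-0.004499999999999997))
-0.059 (np.float32(72.738365), np.float64(0.0030000000000000096), np.float64(0.0005000000000000074)) (np.float32(73.47271), np.float64(-0.008), np.float64(0.0020000000000000087))
```

View pics/w6.png

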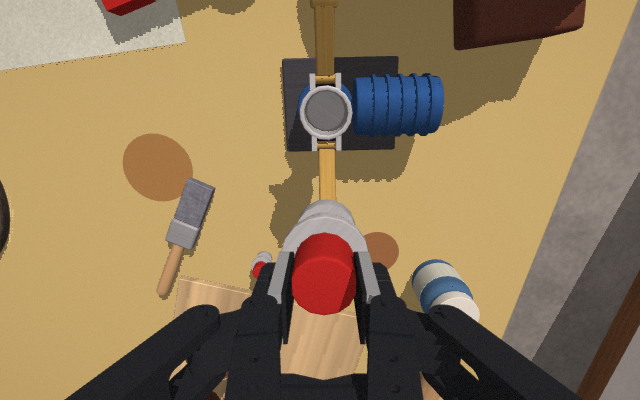

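Here the coupler mouth is clearly visible at (326,110), with the held plug at (325,270) on the tool axis. Rim fit (0.584, 0.2255) gives tool shifts of +0.0606 and +0.0015. Move above and lower to just over the rim.

Call:
{"api": "play_rows", "payload": {"steps": [[0.03,0.0015,0,0,0,0,0.02],[0.0306,0,0,0,0,0,0.02],[0,0,0.03,0,0,0,0.02],[0,0,0.03,0,0,0,0.02],[0,0,0.03,0,0,0,0.02],[0,0,0.015,0,0,0,0.02],[0,0,0,0,0,0,0.02],[0,0,0,0,0,0,0.02]]}}

```text
t: 12.2
tcp_pos: [0.5845, 0.2264, 0.1928]
tcp_rot: [0.0, 0.647, 0.763, 0.0]
force: [0.0, 0.2, -1.8]
width: 0.0277
```

Run:
```python
from h import *
np.set_printoptions(precision=4,suppress=True)
o=obs(); c=optics.capture("wrist"); p=P(c,o); s=optics.capture("scene")
M=Rt(o); T=np.array(o["tcp_pos"]); print(o["t"],T,o["width"],o["force"])
print("rim outer",fitcirc(c["img"],p,(.584,.2255),[(.0245,.16)],.005)); print("mouth rel", M.T@(np.array([.584,.2255,.16])-T))
a=cv2.resize(s["img"][205:295,400:490],(450,450),interpolation=2)
b=cv2.resize(c["img"][80:305,210:435],(450,450)); cv2.imwrite("pics/h1.png",np.hstack([a,b])[:,:800])
```

```text
12.2 [0.5845 0.2264 0.1928] 0.02773334765228352 [ 0.0317  0.2042 -1.8477]
rim outer (np.float32(77.564224), np.float64(0.5834999999999999), np.float64(0.2265))
mouth rel [-0.0008 -0.0006  0.0328]
```

View pics/h1.png

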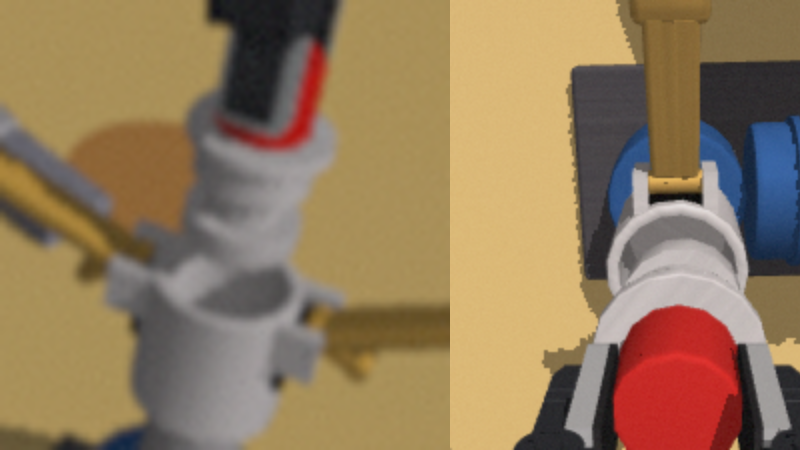

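The plug hangs right above the open mouth with about 15 mm of clearance, and both arms are open. Lower it gently.

Call:
{"api": "play_rows", "payload": {"steps": [[-0.0004,-0.0005,0.006,0,0,0,0.02],[0,0,0.006,0,0,0,0.02],[0,0,0.006,0,0,0,0.02],[0,0,0.004,0,0,0,0.02],[0,0,0,0,0,0,0.02]]}}

```text
t: 12.8
tcp_pos: [0.5833, 0.2257, 0.1694]
tcp_rot: [-0.0, 0.647, 0.763, -0.001]
force: [-0.3, -0.0, -2.3]
width: 0.0276
```

Call:
{"api": "play_rows", "payload": {"steps": [[0,0,0.006,0,0,0,0.02],[0,0,0.006,0,0,0,0.02],[0,0,0.006,0,0,0,0.02],[0,0,0.004,0,0,0,0.02],[0,0,0.003,0,0,0,0.02],[0,0,0,0,0,0,0.02]]}}

```text
t: 13.4
tcp_pos: [0.5836, 0.2257, 0.1448]
tcp_rot: [-0.0, 0.647, 0.763, -0.0]
force: [1.1, -0.2, -3.3]
width: 0.0275
```

Inserted about 32 mm without resistance. Continue to the flange.

Call:
{"api": "play_rows", "payload": {"steps": [[0,0,0.003,0,0,0,0.02],[0,0,0.002,0,0,0,0.02],[0,0,0.001,0,0,0,0.02],[0,0,0.001,0,0,0,0.02],[0,0,0,0,0,0,0.02]]}}

```text
t: 13.9
tcp_pos: [0.5837, 0.2258, 0.1382]
tcp_rot: [-0.0, 0.647, 0.763, -0.0]
force: [0.6, -0.7, -3.0]
width: 0.0278
```

Call:
{"api": "play_rows", "payload": {"steps": [[0,0,0.001,0,0,0,0.02],[0,0,0.001,0,0,0,0.02],[0,0,0.001,0,0,0,0.02],[0,0,0,0,0,0,0.02]]}}

```text
t: 14.3
tcp_pos: [0.5842, 0.226, 0.1365]
tcp_rot: [0.0, 0.647, 0.763, 0.001]
force: [-3.6, -1.0, 14.6]
width: 0.0274
```

Contact: 14.6 N upward at TCP z 0.1365, where about 0.137 was expected, so the flange is on the rim. Release and rise.

Call:
{"api": "play_rows", "payload": {"steps": [[0,0,-0.001,0,0,0,0.03],[0,0,0,0,0,0,0.06],[0,0,0,0,0,0,0.06],[0,0,0,0,0,0,0.06],[0,0,0,0,0,0,0.06],[0,0,-0.005,0,0,0,0.06],[0,0,-0.02,0,0,0,0.06],[0,0,-0.03,0,0,0,0.06],[0,0,-0.03,0,0,0,0.06],[0,0,0,0,0,0,0.06]]}}

```text
t: 15.3
tcp_pos: [0.586, 0.2266, 0.2258]
tcp_rot: [0.002, 0.647, 0.763, 0.003]
force: [0.8, 0.5, 0.5]
width: 0.0599
```

Run:
```python
from h import *
np.set_printoptions(precision=4,suppress=True)
o=obs(); c=optics.capture("wrist"); p=P(c,o); s=optics.capture("scene"); t=optics.capture("top")
print(o["t"],o["tcp_pos"],o["width"],o["force"])
print("knob fit",fitcirc(c["img"],p,(.584,.226),[(.015,.192)]))
for n,cc in(("w",c),("s",s),("t",t)):
  for l in ("plug","cam_left_tip","cam_right_tip"):
    for d in optics.mark_of(l,cc)[:1 if l!="plug" else 3]: print(n,l,np.array(d["centre"]),round(d["confidence"],2))
uv=[]
for cc,pp in ((c,p),(s,P(s))):
    b,g,r=[cc["img"][...,i].astype(int) for i in range(3)]
    m=((r>90)&(g<r*.35)&(b<r*.35)).astype(np.uint8); k,l,st,ce=cv2.connectedComponentsWithStats(m)
    q=proj(pp,[.584,.226,.18]); i=1+np.argmin([np.hypot(*(e-q))+(1e3 if a[4]<15 else 0) for e,a in zip(ce[1:],st[1:])]); print(q,ce[i],st[i]); uv.append(ce[i])
print("knob tri",tri([p,P(s)],uv))
```

```text
15.3 [0.586  0.2266 0.2258] 0.05989899240027757 [0.7794 0.5145 0.5258]
knob fit (np.float32(77.18537), np.float64(0.5825), np.float64(0.231))
w plug [ 0.5286 -0.0153  0.0041] 0.72
w plug [0.5841 0.2269 0.1175] 0.57
w cam_left_tip [0.5708 0.3139 0.1855] 0.84
w cam_right_tip [0.6011 0.1341 0.1752] 0.67
s plug [0.5819 0.2252 0.1199] 0.84
s plug [ 0.524  -0.0169  0.0007] 0.69
s plug [ 0.6498 -0.4644  0.0019] 0.53
s cam_left_tip [0.5685 0.3163 0.1826] 0.94
s cam_right_tip [0.6026 0.1286 0.1732] 0.98
t plug [0.5828 0.2265 0.1189] 0.61
t plug [ 0.6567 -0.4693 -0.0028] 0.54
t plug [ 0.5307 -0.0157 -0.0006] 0.46
t cam_left_tip [0.5644 0.3166 0.1837] 0.56
t cam_right_tip [0.6023 0.1305 0.1726] 0.62
[321.1748 208.2694] [320.067 209.776] [ 299  185   42   50 1643]
[446.9328 249.7165] [447.6127 250.6413] [439 240  18  22 315]
knob tri [0.5833 0.2261 0.1787]
```

The plug is confirmed home: the knob is at z 0.179 where 0.1785 was expected, the origin is at about 0.119, and both arms are still open. Next I'll turn the jaws 90° onto the pump's y axis, fully open, to bring both arms down together.

Call:
{"api": "play_rows", "payload": {"steps": [[0,0,-0.005,0,0,-0.1428,0.085],[0,0,0,0,0,-0.1428,0.085],[0,0,0,0,0,-0.1428,0.085],[0,0,0,0,0,-0.1428,0.085],[0,0,0,0,0,-0.1428,0.085],[0,0,0,0,0,-0.1428,0.085],[0,0,0,0,0,-0.1428,0.085],[0,0,0,0,0,-0.1428,0.085],[0,0,0,0,0,-0.1428,0.085],[0,0,0,0,0,-0.1428,0.085]]}}

```text
t: 16.9
tcp_pos: [0.5838, 0.2258, 0.2262]
tcp_rot: [-0.0, -0.014, 1.0, -0.0]
force: [0.1, -0.0, 0.1]
width: 0.0852
```

Call:
{"api": "play_rows", "payload": {"steps": [[0,0,0,0,0,-0.1428,0.085],[0,0,0,0,0,0,0.085],[0,0,0,0,0,0,0.085]]}}

```text
t: 17.2
tcp_pos: [0.5838, 0.2258, 0.2262]
tcp_rot: [-0.0, -0.08, 0.997, -0.0]
force: [-0.0, -0.8, 0.7]
width: 0.0849
```

Run:
```python
from h import *
np.set_printoptions(precision=4,suppress=True)
o=obs(); M=Rt(o); T=np.array(o["tcp_pos"]); print(o["t"],T,o["tcp_rot"],o["joint_pos"][5],"yang",np.arctan2(M[1,1],M[0,1]),"pump rel",M.T@(np.array([.584,.226,.16])-T))
```

```text
17.2 [0.5838 0.2258 0.2262] [-0.     -0.0797  0.9968 -0.    ] -1.4096039004233798 yang 1.7302815635252802 pump rel [-0.0003  0.0001  0.0662]
```

Call:
{"api": "play_rows", "payload": {"steps": [[0,0,0.02,0,0,0,0.085],[0,0,0.02,0,0,0,0.085],[0,0,0.02,0,0,0,0.085],[0,0,0.01,0,0,0,0.085],[0,0,0,0,0,0,0.085]]}}

```text
t: 17.7
tcp_pos: [0.583, 0.2255, 0.1551]
tcp_rot: [-0.001, -0.081, 0.997, -0.0]
force: [-1.2, 0.0, 0.5]
width: 0.0849
```

```bash
cat >> h.py <<'E'
PUMP=np.array([.584,.226,0]); YAW=.163
def cams():
    np.set_printoptions(precision=3,suppress=True)
    o=obs(); print(round(o["t"],2),np.array(o["tcp_pos"]),np.array(o["force"]),round(o["width"],4))
    y=np.array([-np.sin(YAW),np.cos(YAW),0])
    for n in("wrist","scene","top"):
        c=optics.capture(n)
        for l,sg in (("cam_left_tip",1),("cam_right_tip",-1)):
            for d in optics.mark_of(l,c)[:2]:
                v=np.array(d["centre"])-PUMP; u=sg*(v@y)-.03; h=v[2]-.152
                print(n,l,round(d["confidence"],2),"out,z",round(u,4),round(h,4),"ang",round(np.arctan2(u,-h),2),"len",round(np.hypot(u,h),3))
        if n=="scene": cv2.imwrite("pics/last_scene.png",c["img"])
        if n=="wrist": cv2.imwrite("pics/last_wrist.png",c["img"])
E
python3 -c "
from h import *
cams()"
```

```text
17.7 [0.583 0.226 0.155] [-1.21   0.036  0.493] 0.0849
wrist cam_left_tip 0.64 out,z 0.0593 0.0371 ang 2.13 len 0.07
wrist cam_right_tip 0.57 out,z 0.0625 0.0225 ang 1.92 len 0.066
scene cam_left_tip 0.78 out,z 0.0634 0.0297 ang 2.01 len 0.07
scene cam_right_tip 0.88 out,z 0.0692 0.0199 ang 1.85 len 0.072
top cam_left_tip 0.65 out,z 0.0565 0.0342 ang 2.11 len 0.066
top cam_left_tip 0.21 out,z -0.0284 0.0098 ang -1.9 len 0.03
top cam_right_tip 0.58 out,z 0.4761 -0.1406 ang 1.28 len 0.496
top cam_right_tip 0.57 out,z -0.1191 0.035 ang -1.86 len 0.124
```

Arms are at about 2.08 and 1.88. The tip measurement works, so keep descending in steps.

Call:
{"api": "play_rows", "payload": {"steps": [[0,0,0.01,0,0,0,0.085],[0,0,0.01,0,0,0,0.085],[0,0,0.01,0,0,0,0.085],[0,0,0.005,0,0,0,0.085],[0,0,0,0,0,0,0.085]]}}

```text
t: 18.65
tcp_pos: [0.5831, 0.2256, 0.12]
tcp_rot: [-0.001, -0.082, 0.997, -0.0]
force: [1.0, 0.1, -0.1]
width: 0.0848
```

```bash
python3 -c "
from h import *
cams()"
```

```text
18.65 [0.583 0.226 0.12 ] [ 0.954  0.091 -0.109] 0.0848
wrist cam_left_tip 0.79 out,z 0.06 0.0372 ang 2.13 len 0.071
wrist cam_right_tip 0.85 out,z 0.0642 0.0208 ang 1.88 len 0.067
scene cam_left_tip 0.95 out,z 0.0644 0.0267 ang 1.96 len 0.07
scene cam_right_tip 0.72 out,z 0.0691 0.0189 ang 1.84 len 0.072
top cam_right_tip 0.62 out,z 0.0674 0.0245 ang 1.92 len 0.072
```

Call:
{"api": "play_rows", "payload": {"steps": [[0,0,0.003,0,0,0,0.085],[0,0,0.003,0,0,0,0.085],[0,0,0,0,0,0,0.085]]}}

```text
t: 19.4
tcp_pos: [0.5834, 0.2257, 0.1147]
tcp_rot: [-0.0, -0.082, 0.997, -0.0]
force: [0.2, -0.9, -0.6]
width: 0.0851
```

Call:
{"api": "play_rows", "payload": {"steps": [[0,0,0.003,0,0,0,0.085],[0,0,0.003,0,0,0,0.085],[0,0,0,0,0,0,0.085]]}}

```text
t: 19.7
tcp_pos: [0.5839, 0.2258, 0.109]
tcp_rot: [0.0, -0.082, 0.997, -0.0]
force: [-0.1, 0.2, 0.1]
width: 0.085
```

```bash
python3 -c "
from h import *
cams()"
```

```text
19.7 [0.584 0.226 0.109] [-0.05   0.208  0.088] 0.085
wrist cam_left_tip 0.66 out,z 0.0654 0.0222 ang 1.9 len 0.069
wrist cam_right_tip 0.77 out,z 0.0648 0.0219 ang 1.9 len 0.068
scene cam_left_tip 0.64 out,z 0.0681 0.015 ang 1.79 len 0.07
scene cam_right_tip 0.65 out,z 0.07 0.0181 ang 1.82 len 0.072
scene cam_right_tip 0.52 out,z -0.0322 -0.1525 ang -0.21 len 0.156
top cam_right_tip 0.56 out,z 0.0668 0.0214 ang 1.88 len 0.07
```

The left arm is being pressed down now with negligible force, and the right follows next. Continue.

Call:
{"api": "play_rows", "payload": {"steps": [[0,0,0.003,0,0,0,0.085],[0,0,0.003,0,0,0,0.085],[0,0,0.003,0,0,0,0.085],[0,0,0,0,0,0,0.085]]}}

```text
t: 20.55
tcp_pos: [0.5843, 0.226, 0.1005]
tcp_rot: [0.001, -0.082, 0.997, 0.0]
force: [0.2, 0.4, 3.3]
width: 0.0852
```

Call:
{"api": "play_rows", "payload": {"steps": [[0,0,0.003,0,0,0,0.085],[0,0,0.003,0,0,0,0.085],[0,0,0,0,0,0,0.085]]}}

```text
t: 20.85
tcp_pos: [0.5843, 0.226, 0.0944]
tcp_rot: [0.001, -0.082, 0.997, 0.0]
force: [0.5, 0.2, 3.1]
width: 0.0847
```

```bash
python3 -c "
from h import *
cams()"
```

```text
20.85 [0.584 0.226 0.094] [0.52  0.209 3.105] 0.0847
wrist cam_left_tip 0.58 out,z 0.0519 -0.0374 ang 0.95 len 0.064
wrist cam_right_tip 0.56 out,z 0.0515 -0.0425 ang 0.88 len 0.067
scene cam_left_tip 0.94 out,z 0.0578 -0.0435 ang 0.93 len 0.072
top cam_left_tip 0.46 out,z -0.0282 -0.0338 ang -0.7 len 0.044
top cam_right_tip 0.68 out,z 0.0548 -0.0427 ang 0.91 len 0.069
```

Both arms are at about 0.92, moving together. A little lower, watching for knob contact.

Call:
{"api": "play_rows", "payload": {"steps": [[0,0,0.002,0,0,0,0.085],[0,0,0.002,0,0,0,0.085],[0,0,0.002,0,0,0,0.085],[0,0,0,0,0,0,0.085]]}}

```text
t: 21.7
tcp_pos: [0.5836, 0.2258, 0.0881]
tcp_rot: [-0.0, -0.082, 0.997, -0.0]
force: [1.0, 0.2, 2.5]
width: 0.085
```

Call:
{"api": "play_rows", "payload": {"steps": [[0,0,0.002,0,0,0,0.085],[0,0,0.002,0,0,0,0.085],[0,0,0,0,0,0,0.085]]}}

```text
t: 22.0
tcp_pos: [0.5835, 0.2257, 0.0841]
tcp_rot: [-0.0, -0.082, 0.997, -0.0]
force: [0.6, -0.2, 1.7]
width: 0.0852
```

```bash
python3 -c "
from h import *
cams()"
```

```text
22.0 [0.583 0.226 0.084] [ 0.635 -0.166  1.741] 0.0852
wrist cam_left_tip 0.69 out,z 0.0324 -0.056 ang 0.52 len 0.065
wrist cam_right_tip 0.57 out,z 0.0318 -0.0605 ang 0.48 len 0.068
scene cam_left_tip 0.52 out,z 0.0354 -0.0631 ang 0.51 len 0.072
scene cam_right_tip 0.54 out,z 0.0348 -0.061 ang 0.52 len 0.07
top cam_right_tip 0.65 out,z 0.4271 -0.1504 ang 1.23 len 0.453
top cam_right_tip 0.5 out,z 0.0316 -0.0612 ang 0.48 len 0.069
```

Both arms are at 0.5. Now squeeze them home together with the jaws.

Call:
{"api": "play_rows", "payload": {"steps": [[0,0,0,0,0,0,0.081],[0,0,0,0,0,0,0.077],[0,0,0,0,0,0,0.073],[0,0,0,0,0,0,0.07],[0,0,0,0,0,0,0.065],[0,0,0,0,0,0,0.06],[0,0,0,0,0,0,0.06],[0,0,0,0,0,0,0.06]], "newtons": 60}}

```text
t: 23.25
tcp_pos: [0.584, 0.2254, 0.085]
tcp_rot: [0.0, -0.082, 0.997, -0.0]
force: [-3.1, -5.4, 14.0]
width: 0.0656
```

```bash
python3 -c "
from h import *
cams()"
```

```text
23.25 [0.584 0.225 0.085] [-3.144 -5.358 13.967] 0.0656
wrist cam_left_tip 0.69 out,z -0.0021 -0.0688 ang -0.03 len 0.069
wrist cam_right_tip 0.67 out,z -0.0034 -0.0693 ang -0.05 len 0.069
scene cam_left_tip 0.67 out,z 0.0019 -0.072 ang 0.03 len 0.072
scene cam_left_tip 0.19 out,z -0.3928 -0.1357 ang -1.24 len 0.416
scene cam_right_tip 0.44 out,z 0.0019 -0.0703 ang 0.03 len 0.07
top cam_left_tip 0.47 out,z -0.0316 -0.1495 ang -0.21 len 0.153
top cam_right_tip 0.47 out,z -0.0024 -0.0674 ang -0.04 len 0.067
```

Both arms read about 0, and the width stopped at 65.6 mm. That fits 68 mm, since the gauge also read 2.3 mm low on the 30 mm knob. One firmer squeeze, then release and withdraw.

Call:
{"api": "play_rows", "payload": {"steps": [[0,0,-0.001,0,0,0,0.06],[0,0,0,0,0,0,0.06],[0,0,0,0,0,0,0.06],[0,0,0,0,0,0,0.06]], "newtons": 100}}

```text
t: 24.1
tcp_pos: [0.584, 0.2254, 0.0856]
tcp_rot: [0.0, -0.082, 0.997, -0.0]
force: [-0.4, -5.2, 9.4]
width: 0.0643
```

Call:
{"api": "play_rows", "payload": {"steps": [[0,0,0,0,0,0,0.085],[0,0,0,0,0,0,0.085],[0,0,0,0,0,0,0.085],[0,0,-0.01,0,0,0,0.085],[0,0,-0.02,0,0,0,0.085],[0,0,-0.04,0,0,0,0.085],[0,0,-0.04,0,0,0,0.085],[0,0,-0.04,0,0,0,0.085],[0,0,-0.03,0,0,0,0.085],[0,0,0,0,0,0,0.085]]}}

```text
t: 25.1
tcp_pos: [0.586, 0.2267, 0.2709]
tcp_rot: [0.004, -0.082, 0.997, 0.001]
force: [1.2, 0.1, 0.1]
width: 0.085
```

Run:
```python
from h import *
cams()
s=optics.capture("scene"); t=optics.capture("top")
for n,c in(("s",s),("t",t)):
  for l in("plug","bowl_a"): print(n,l,[(np.round(d["centre"],3).tolist(),round(d["confidence"],2)) for d in optics.mark_of(l,c)[:3]])
a=cv2.resize(s["img"][215:335,385:505],(400,400),interpolation=2); w=cv2.imread("pics/last_wrist.png")
b=cv2.resize(w[60:310,190:440],(400,400)); cv2.imwrite("pics/fin.png",np.hstack([a,b]))
```

```text
25.1 [0.586 0.227 0.271] [1.24  0.076 0.129] 0.085
wrist cam_left_tip 0.78 out,z -0.0036 -0.0668 ang -0.05 len 0.067
wrist cam_left_tip 0.6 out,z -0.3954 -0.1425 ang -1.22 len 0.42
wrist cam_right_tip 0.73 out,z -0.0035 -0.0676 ang -0.05 len 0.068
scene cam_left_tip 0.76 out,z 0.0036 -0.0744 ang 0.05 len 0.074
scene cam_right_tip 0.55 out,z 0.0017 -0.0741 ang 0.02 len 0.074
top cam_left_tip 0.58 out,z -0.001 -0.0705 ang -0.01 len 0.071
top cam_right_tip 0.48 out,z 0.0013 -0.0667 ang 0.02 len 0.067
s plug [([0.525, -0.017, -0.004], 0.73), ([0.581, 0.222, 0.121], 0.71), ([0.651, -0.466, -0.002], 0.52)]
s bowl_a [([0.46, -0.313, 0.005], 0.57), ([0.477, -0.162, 0.017], 0.55)]
t plug [([0.656, -0.467, -0.004], 0.69), ([0.586, 0.229, 0.121], 0.68), ([0.529, -0.014, 0.001], 0.5)]
t bowl_a [([0.473, -0.163, 0.014], 0.76), ([0.46, -0.307, 0.012], 0.69)]
```

View pics/fin.png

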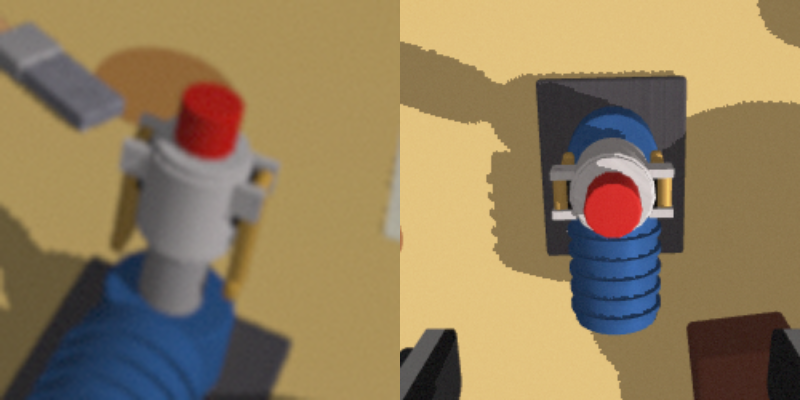

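Final view: both brass arms hang down alongside the coupler, the plug's flange sits on the rim, and the gripper is clear. Handing in.

```bash
python3 -c "
from h import *
print(ctrl.finish_job(), obs()['t'])"
```

```text
the job is handed in; nothing more can be done
the job is handed in; nothing more can be done
```

I closed the pump and handed the job in at about 25 s of the 58 s allowed. The large plug is locked in the coupler with both cam arms down.

**What I did:**
- **Plug:** I took it from the ware board by its knob and lowered it into the coupler while both cam arms were still open.
- **Cam arms:** I turned the open jaws across the pump and brought both arms down at the same time. They started at about 2.1 and 1.9 rad, passed about 0.9 and then 0.5 together, and the jaws squeezed them home in one motion.

**Last checks:**
- **Arms:** All three cameras put both arms within ±0.05 rad of home. The jaws stopped at 65.6 mm; allowing for a gauge that also read about 2.4 mm low on the 30 mm knob, that matches the 68 mm of locked arms.
- **Plug:** Its origin measures 121 mm high, against 120 mm when fully home.
- **Bowls:** Both still stand where they were, to within measurement error.
- **Forces:** The highest wrist reading at the end of any move was about 15 N.

**What failed or disagreed:**
- **First grasp:** It closed on air because the real fingertips sit about 40 mm behind the reported tool point. The plug was not disturbed. I corrected the depth from the images and the second grasp held.
- **Knob fit after seating:** One circle fit of the knob came out about 5 mm off in y. The triangulated position and the trained networks did not agree with it, so I disregarded it.

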